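# Lift the pile of toy side plates on the lifting key

### The job

Take the lifting key from its fork by its wooden grip, first thread it straight down through the notched holes of the three plates in the nest until it presses lightly on the sprung pad beneath them (a steady push of about 8 N for half a second, never beyond 15 N), and only then turn it a quarter so that its crossbar catches under the lowest plate. Lift all three plates off as one stack and hang the key back in its fork by its disc, upright and still, with the stack on it. Touch the plates only with the key, do not jab them with it, and leave the other things on the shelf where they are.

Things in the scene. Friction and masses are not known exactly. Their poses are not given: they have to be found in the camera images.
- key: Lifting key: loose upright skewer, 166 mm long, 0.14 kg. Origin at its very tip, z up along it to the grip. Round steel shank 11 mm thick, rounded tip, a crossbar near the tip, a disc from 110 to 116 mm, then the grip. At the start it hangs upright in the fork by its disc, its x axis within 0.2 rad of the stand's x.
- key_bar (a point): Middle of the key's crossbar, 7 mm above the tip. The bar is 28 mm long (along the key's x axis), 6 mm wide and 6 mm thick, so it spans 4 to 10 mm above the tip.
- key_grip (a point): Centre of the key's square wooden grip, 18 x 18 mm and 50 mm tall, 141 mm above the tip; its faces are square to the key's x and y. Grasp here, any two opposite faces.
- key_disc (a point): Centre of the underside of the key's steel disc (34 mm across, 6 mm thick), 110 mm above the tip.
- nest: Fixed wooden nest, 100 x 92 mm, origin at its centre on the table, z up. The pile of three plates lies flat on its two ledges, 55 mm above the table, between guides 73 mm high with about 2 mm of play. A chute rises behind it towards its own +x, up to 0.14 m high and 0.15 m from the centre.
- nest_ledge (a point): Middle of the nest at ledge height. Below it, hidden by the plates, a sprung steel pad 34 mm across: its top lies 11 to 35 mm below the ledges (set by a screw, differs every time, not measured). It yields downward for 6 mm at 5 N per mm after the first 1.4 N, then is solid. The space between plates and pad is free for the crossbar to turn.
- stand: Fixed oak tray, 190 x 130 x 28 mm, with a post carrying a level two-pronged steel fork. Origin on the table below the fork's seat, z up. The prongs run along the stand's x, open towards -x, post from x = +64 mm. Small stops 5 mm above the prongs at x = -31 and +25 mm keep the disc in.
- fork_seat (a point): Middle of the fork's seat at the height of the prongs' top, 205 mm above the table: the disc's underside rests here. The prongs are 16 mm apart. The key enters from the stand's -x side, shank between the prongs, disc more than 5 mm above them, then is let down.
- plate_low_c (a point): Centre of the lowest of three equal loose alloy plates piled flat: 70 (x) x 56 (y) x 8 mm, 0.05 to 0.12 kg. Its 15 mm square hole has two notches 10 mm wide reaching 16 mm out each way along the plate's x: shank and crossbar pass (2 mm clear) with the bar along x; turned across, the bar catches under the plate. Its x is the nest's within 0.03 rad.
- plate_mid_c (a point): Centre of the middle plate, same as the lowest and lying on it, offset by up to 2 mm.
- plate_top_c (a point): Centre of the top plate, same as the lowest, lying on the middle one, offset by up to 2 mm.
- bus: Bystander: yellow tin bus shell 150 x 55 x 59 mm, origin under its centre.
- battery: Bystander: black battery housing 75 x 50 x 36 mm, origin under its centre.
- monkey: Bystander: tin monkey drummer, about 106 mm tall and 60 mm wide, origin under its body, drum to its -x.
- tyre: Bystander: small rubber toy wheel 42 mm across, 14 mm high, lying flat, origin under its centre.
- punch0: Bystander: copper rivet punch, 95 mm long, 12 mm thick, lying on the table along its x axis, origin under its middle.
- punch1: Bystander: copper rivet punch, 95 mm long, 12 mm thick, lying on the table along its x axis, origin under its middle.
- punch2: Bystander: copper rivet punch, 95 mm long, 12 mm thick, lying on the table along its x axis, origin under its middle.
Not all that is in view belongs to the job. What is shaped like the nest but pink or purple is not meant.

How it is judged:
By the outcome, as a careful person would: the job done as asked, in the order asked, and still so for the second after the job is handed in, with the robot touching nothing.
It also fails if it takes over 67 s, if anything falls off the work surface, if the arm or the gripper's body presses on something with over 40 N, if the wrist force passes 120 N, or if a joint passes its speed limit or range.

### The arm

A 6-joint arm with a two-finger parallel gripper is mounted at the origin on the work surface. World frame = base frame: x ahead of the robot, y to its left, z up, the work surface at z = 0. Lengths are in m, angles in degrees, forces in N, time in s.
With the tool pointing down it reaches from about 0.4 to 0.825 m from the base axis. Payload 7 kg.
Tool frame: the origin (TCP) lies on the centre line of the jaws, within the pads' length; the fingertips stand r.tip_reach ahead of it and the grasp point (between the pads) is the TCP (r.tip_reach is the distance from the TCP to the fingertips, in m); z points along the fingers, y is the line along which they close (so a half turn about z gives the same grasp; the last joint's range is limited). The gripper opens to 88 mm and grips with 3 to 60 N. Pads are 19 mm wide; open, the fingers measure 130 mm over their backs; the gripper's body (78 mm by 193 mm) begins 47 mm behind the grasp point.
Start: joints at [-52.019, 20.546, 0.682, 0, -70.136, -16.507], TCP at [0.247, -0.628, 0.246] pointing down, gripper open.
Joint ranges: [-176.03, 176.03], [-82.01, 121.73], [-58.28, 71.71], [-173.87, 95.51], [-174.79, -0.11], [-173.66, 173.66]. Speed limits (degrees/s): [136.94, 136.94, 172.46, 180, 180, 180].

### API

Orientations are given as [roll, pitch, yaw] about the fixed x, y, z axes, in that order (R = Rz(yaw) Ry(pitch) Rx(roll)).
In Python, from plant import sensors, cams, r gives the robot as it stands.
- The arm moves only by the tool drive_tool, never from a script. Its argument "rows" is a list of rows, each an object of numbers: "fingers": the gripper's target within -1 to 1 (fully open at 1, half-way at 0, shut at -1); "x", "y", "z": the shift along the tool's x, y, z in m; "spin": the turn about the tool's z in rad. A call has 1 to 10 rows; each row is the pose to reach, as a shift and turn from the pose commanded when the call began, along the tool's axes at that moment; what a row does not reach only later rows make up. A row lasts 1/8 s, in which the tool goes at most 62.5 mm and 10.7 degrees, less where a joint would pass 70% of its speed; a pose out of reach is approached as far as the arm can. A call with a gripper value outside its range is refused whole. The fingers move at their own pace and stop on an object; "newtons" is the grip in N (left out, the last holds). Time passes only in rows, so rows that repeat a pose let the fingers close. It gives the time, the measured TCP pose, the force, the opening and the grip force at its end, in the units of the state.
- sensors.get_state(): the state, without advancing time (a new reading comes with each control period).
- cams.capture(name): name is "scene" or "top"; returns a dict with "pixels" (480x640x3 uint8, red, green, blue), "intrinsics" (3x3 intrinsics, pixels), "k1" (the pictures are not rectified: a ray, as slopes to the right and down, at radius r is drawn at 1 + k1 r^2 times it, then the intrinsics apply), "eye" and "orientation" of the camera in the world. Camera axes: x right, y up, looking along -z (the intrinsics and any distortion apply to the point x, -y, -z); pixel columns grow to the right and rows downward; lengths in m; the calibration is good to about 2 mm. A picture is of the moment at which its call begins. There is no depth.
- r.close_job(): hands the job in; it is judged then, once.
The state is a dict: "time_s": time; "joints": joint angles; "qd": joint speeds; "joint_torque": joint torques, N m; "tcp_pos": TCP position; "eef_rot": TCP orientation; "contact_force": force on the tool from outside, world axes, zero at the start; "moment": the same for the moment, N m; "gripper_width": finger opening in m; "gripper_force": force on a finger pad.
Only numpy, scipy, OpenCV 4.12 (cv2) and the standard library are available. Lean on these libraries where they do the work, as an engineer would, in place of code of your own. Each camera call takes 0.05 s, during which the arm holds its last target. There are 200 camera calls.

## Working session

There is one attempt and no reset: what is moved stays moved. The work goes in short steps, Python scripts to look and compute and a tool call to move; the robot and the scene stay as the last step left them, time stands still between calls to the robot, and variables do not carry over. Pictures are saved under pics/ and viewed, at most 12 in all, crops included, and the job is handed in when it is done.

Besides the shell and the picture viewer there is one more tool, called after "Call:" by a JSON object that holds its "op" and its "data". drive_tool: Moves the arm, as the interface text tells. Its arguments: {"type":"object","properties":{"rows":{"type":"array"},"newtons":{"type":"number"}},"required":["rows"]}

```bash
mkdir -p pics; cat > h.py <<'E'
import numpy as np, cv2
from plant import sensors, cams, r
from scipy.spatial.transform import Rotation as Ro
def cap(n):
    c=cams.capture(n); return c
def Rm(c):
    o=np.array(c['orientation'],float)
    if o.shape==(3,3): return o
    return Ro.from_euler('xyz',o,degrees=True).as_matrix() if o.size==3 else Ro.from_quat(o).as_matrix()
def ray(c,uv):
    K=np.array(c['intrinsics'],float)
    p=cv2.undistortPoints(np.array(uv,float).reshape(-1,1,2),K,np.array([c['k1'],0,0,0,0.])).reshape(-1,2)
    d=np.c_[p[:,0],-p[:,1],-np.ones(len(p))]@Rm(c).T
    return d/np.linalg.norm(d,axis=1,keepdims=True)
def onz(c,uv,z):
    d=ray(c,uv); e=np.array(c['eye']); return e+d*((z-e[2])/d[:,2])[:,None]
def proj(c,P):
    q=(np.array(P,float).reshape(-1,3)-np.array(c['eye']))@Rm(c); x=q[:,0]/-q[:,2]; y=-q[:,1]/-q[:,2]
    f=1+c['k1']*(x*x+y*y); K=np.array(c['intrinsics']); return np.c_[x*f*K[0,0]+K[0,2],y*f*K[1,1]+K[1,2]]
def tri(c1,a,c2,b):
    d1=ray(c1,a)[0];d2=ray(c2,b)[0];e1=np.array(c1['eye']);e2=np.array(c2['eye'])
    s=np.linalg.lstsq(np.c_[d1,-d2],e2-e1,rcond=None)[0]
    p,q=e1+s[0]*d1,e2+s[1]*d2; return (p+q)/2,np.linalg.norm(p-q)
E
python3 - <<'E'
from h import *
for n in('scene','top'):
    c=cap(n); cv2.imwrite(f'pics/{n}0.png',c['pixels'][...,::-1]); print(n,c['eye'],c['orientation'],c['intrinsics'],c['k1'])
print(sensors.get_state(), r.tip_reach)
E
```

```text
scene [1.22178446 0.28949701 0.77149462] [ 50.93630036  -0.2898736  111.70523285] [[458.47377033   0.         317.09968936]
 [  0.         458.47377033 247.59639464]
 [  0.           0.           1.        ]] -0.024951333528749998
top [ 0.31384987 -0.00561275  1.51439803] [  7.77812779   0.30315975 -89.272728  ] [[590.22546338   0.         307.54315023]
 [  0.         590.22546338 246.47468709]
 [  0.           0.           1.        ]] -0.08226765251156558
{'time_s': 0.1, 'joints': array([-5.20179439e+01,  2.05889445e+01,  6.37705536e-01, -1.77787920e-02,
       -7.01351662e+01, -1.65086189e+01]), 'qd': array([-0.04148097, -0.12149135,  0.1382268 ,  0.07805089,  0.00200095,
       -0.05966853]), 'joint_torque': array([-2.15416549e-03, -5.84163165e+01,  2.93753135e+01,  7.01555416e+00,
        1.01792993e-02, -6.19488196e-05]), 'tcp_pos': array([ 0.24693923, -0.62776143,  0.244688  ]), 'eef_rot': array([ 1.79912407e+02, -8.53024544e-03, -1.58532610e+02]), 'contact_force': array([-0.64203759,  0.57147785,  0.24632635]), 'moment': array([0.06361291, 0.01693551, 0.01502776]), 'gripper_force': 0.0, 'gripper_width': 0.0877955713191117} 0.019
```

View pics/scene0.png

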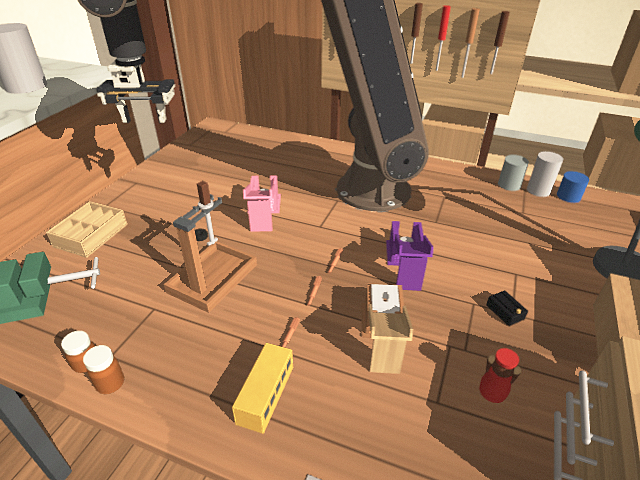

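View pics/top0.png

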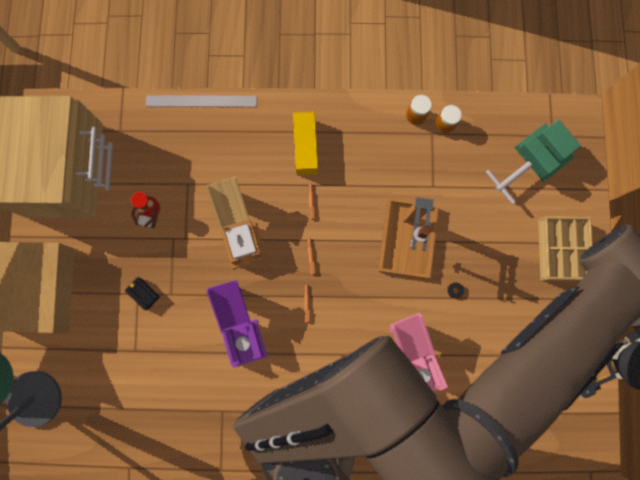

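The scene view shows the key's dark grip at (204,192) in the fork with the post nearer the camera, and the nest plates at (385,298). In the top view the key is at (421,234) and the white plates at (241,241). Next I'll zoom in on both.

```bash
python3 - <<'E'
from h import *
t=cap('top');s=cap('scene')
np.save('pics/t.npy',t,allow_pickle=True);np.save('pics/s.npy',s,allow_pickle=True)
a=cv2.resize(t['pixels'][195:285,370:470],None,fx=4,fy=4,interpolation=2)
b=cv2.resize(t['pixels'][170:270,195:275],None,fx=4,fy=4,interpolation=2)
d=cv2.resize(s['pixels'][170:310,155:265],None,fx=4,fy=4,interpolation=2)[:600]
e=cv2.resize(s['pixels'][275:345,350:425],None,fx=4,fy=4,interpolation=2)
def st(i,j):
    h=max(i.shape[0],j.shape[0]); return np.hstack([np.pad(x,((0,h-x.shape[0]),(0,0),(0,0))) for x in(i,j)])
cv2.imwrite('pics/z1.png',st(a,b)[...,::-1]);cv2.imwrite('pics/z2.png',st(d,e)[...,::-1])
E
```

```text
(no output)
```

View pics/z1.png

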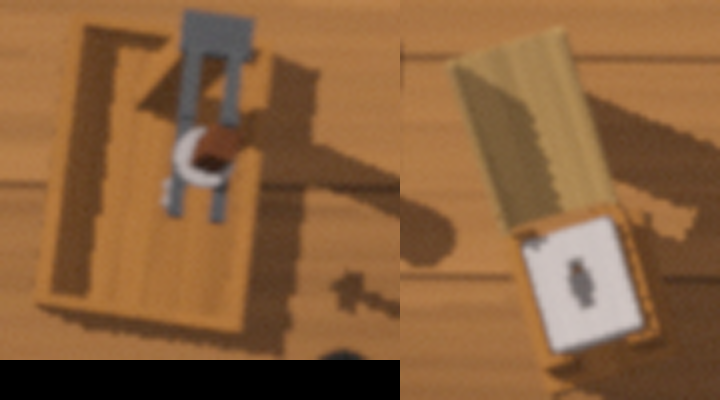

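View pics/z2.png

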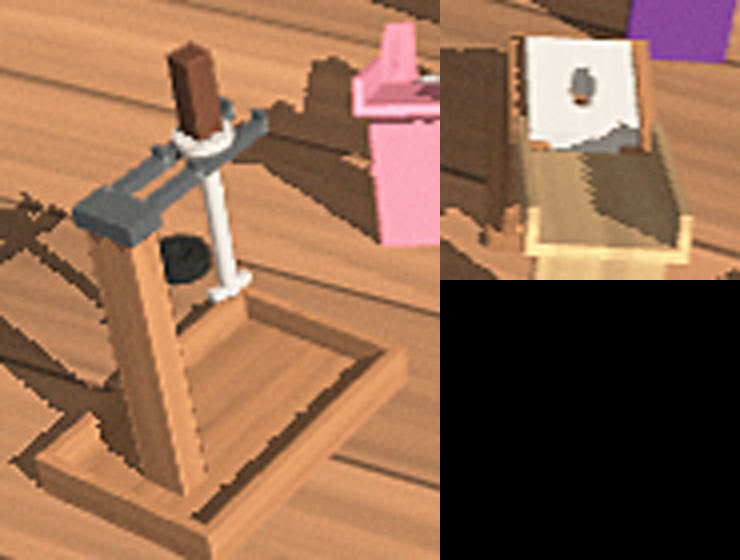

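The crops show the prongs running along image-vertical in the top view, opening downward (world -x), with the disc at about (420,234). The hole's long axis lies along the chute direction, with its centre at about (240.5,240.5).

```bash
python3 - <<'E'
from h import *
t=np.load('pics/t.npy',allow_pickle=True).item();s=np.load('pics/s.npy',allow_pickle=True).item()
def mask(c,box,f):
    x0,y0,x1,y1=box; p=c['pixels'].astype(int); m=np.zeros(p.shape[:2],np.uint8); m[y0:y1,x0:x1]=f(p[y0:y1,x0:x1])*255; return m
def big(m): 
    return max(cv2.findContours(m,cv2.RETR_EXTERNAL,cv2.CHAIN_APPROX_NONE)[0],key=cv2.contourArea)
sat=lambda p:p.max(2)-p.min(2)
white=lambda p:(sat(p)<35)&(p.min(2)>140)
grey=lambda p:(sat(p)<35)&(p.min(2)>50)&(p.max(2)<140)
def rect(q,lab):
    q=q[:,:2].astype(np.float32)*1000; (cx,cy),(w,h),a=cv2.minAreaRect(q); print(lab,'c',cx,cy,'wh',w,h,'ang',a)
for n,c,b in(('top',t,(222,218,262,266)),('scene',s,(365,280,408,320))):
    m=mask(c,b,lambda p:(sat(p)<40)&(p.min(2)>95)); k=big(m); rect(onz(c,k.reshape(-1,2),.079),n+' plate')
    hull=np.zeros_like(m); cv2.fillPoly(hull,[cv2.convexHull(k)],255); hull=cv2.erode(hull,np.ones((9,9)))
    hm=hull&(~m); k=big(hm); q=onz(c,k.reshape(-1,2),.079); rect(q,n+' hole'); M=cv2.moments(hm,True); print('hole cen',M['m10']/M['m00'],M['m01']/M['m00'],onz(c,[[M['m10']/M['m00'],M['m01']/M['m00']]],.079))
# fork
m=mask(t,(405,195,440,255),grey); k=cv2.findNonZero(m).reshape(-1,2); rect(onz(t,k,.205),'fork')
for y in range(208,252,3):
    xs=np.where(m[y])[0]; print(y,xs.min() if len(xs) else 0,xs.max() if len(xs) else 0,len(xs),end=' | ')
print()
brown=lambda p:(p[...,0]<125)&(p[...,0]-p[...,2]>25)&(p[...,0]>40)
m=mask(t,(412,220,434,242),white); print('disc top white bbox',cv2.boundingRect(m))
m=mask(t,(416,222,434,242),brown); k=big(m); print('grip bbox',cv2.boundingRect(k),cv2.minAreaRect(k))
m=mask(s,(192,175,213,207),brown); k=big(m); print('grip s',cv2.boundingRect(k),cv2.minAreaRect(k))
m=mask(s,(194,195,218,212),white); print('disc s bbox',cv2.boundingRect(m),cv2.minAreaRect(big(m)))
m=mask(s,(200,212,220,247),white); 
for y in range(214,247,2):
    xs=np.where(m[y])[0]; print(y,(xs.min(),xs.max()) if len(xs) else 0,end=' ')
print(tri(t,[[420.5,234]],s,[[206,206]]))
E
```

```text
top plate c 521.6405029296875 170.45143127441406 wh 72.85457611083984 59.005287170410156 ang 18.355018615722656
top hole c 531.3707885742188 173.67071533203125 wh 5.0293169021606445 4.94204044342041 ang 1.660231590270996
hole cen 238.71428571428572 237.0 [[0.53134047 0.174376   0.079     ]]
scene plate c 531.16552734375 172.44163513183594 wh 83.44508361816406 57.92332077026367 ang 17.263145446777344
scene hole c 534.5863647460938 173.11761474609375 wh 11.374323844909668 5.443239688873291 ang 53.018646240234375
hole cen 384.4166666666667 299.0833333333333 [[0.53453177 0.17253217 0.079     ]]
fork c 548.1689453125 -253.83355712890625 wh 39.288604736328125 116.78682708740234 ang 83.77903747558594
208 416 432 17 | 211 415 429 10 | 214 415 429 8 | 217 415 429 9 | 220 414 428 8 | 223 414 429 10 | 226 414 428 8 | 229 414 415 2 | 232 0 0 0 | 235 0 0 0 | 238 413 426 8 | 241 412 426 8 | 244 412 425 7 | 247 412 425 6 | 250 0 0 0 | 
disc top white bbox (414, 228, 10, 13)
grip bbox (418, 222, 16, 16) ((425.76556396484375, 229.31381225585938), (14.699050903320312, 15.114277839660645), 4.7636418342
[... 217 characters left out ...]
109313965, 14.840728759765625), 77.00537872314453)
214 (np.int64(205), np.int64(209)) 216 (np.int64(206), np.int64(209)) 218 (np.int64(207), np.int64(210)) 220 (np.int64(207), np.int64(210)) 222 (np.int64(207), np.int64(210)) 224 (np.int64(208), np.int64(211)) 226 (np.int64(208), np.int64(211)) 228 (np.int64(208), np.int64(211)) 230 (np.int64(209), np.int64(212)) 232 (np.int64(209), np.int64(212)) 234 (np.int64(209), np.int64(212)) 236 (np.int64(210), np.int64(213)) 238 (np.int64(210), np.int64(217)) 240 (np.int64(211), np.int64(216)) 242 (np.int64(208), np.int64(214)) 244 (np.int64(208), np.int64(210)) 246 0 (array([ 0.52448931, -0.25076232,  0.20129829]), np.float64(0.0003255085563710563))
```

```bash
cat >> h.py <<'E'
def go(P,yaw):
    s=sensors.get_state(); p=np.array(s['tcp_pos']); y=np.radians(s['eef_rot'][2]); d=np.array(P)-p
    sp=-(((yaw-s['eef_rot'][2])+180)%360-180)
    print('t',round(s['time_s'],2),'tcp',p.round(4),'rpy',np.round(s['eef_rot'],2),'F',np.round(s['contact_force'],2),'w',round(s['gripper_width'],4),'gf',round(s['gripper_force'],1),'q6',round(s['joints'][5],1))
    print('MOVE x %.4f y %.4f z %.4f spin %.4f'%(d[0]*np.cos(y)+d[1]*np.sin(y),d[0]*np.sin(y)-d[1]*np.cos(y),-d[2],np.radians(sp)))
E
python3 - <<'E'
from h import *
t=np.load('pics/t.npy',allow_pickle=True).item();s=np.load('pics/s.npy',allow_pickle=True).item()
print(onz(t,[[421.2,233.3]],.211),onz(s,[[205,205.5]],.211), tri(t,[[421.2,233.3]],s,[[205,205.5]]))
a=onz(s,[[217,238.5],[208.3,244]],.102);print('bar',a,a.mean(0),np.degrees(np.arctan2(*(a[0]-a[1])[1::-1])))
f=onz(t,[[422,214],[418.5,247]],.205);print('fork yaw',np.degrees(np.arctan2(*(f[0]-f[1])[1::-1])),onz(t,[[420.3,230]],.205))
print('hole',onz(t,[[240.5,240.5]],.079),onz(s,[[385.7,296.5]],.079))
# image mapping hole: zoom crops, refine
g=cv2.cvtColor(t['pixels'],cv2.COLOR_RGB2GRAY)[230:252,230:252];print(g)
go([.5245,-.251,.33],-5.8)
E
```

```text
[[ 0.5246224  -0.25069407  0.211     ]] [[ 0.53546839 -0.24449231  0.211     ]] (array([ 0.52584792, -0.25209068,  0.20312951]), np.float64(0.0001860870059184691))
bar [[ 0.51155096 -0.24533926  0.102     ]
 [ 0.53730429 -0.25318664  0.102     ]] [ 0.52442763 -0.24926295  0.102     ] 163.05332972525204
fork yaw -6.790592209368076 [[ 0.53309431 -0.24989185  0.205     ]]
hole [[0.52267705 0.16971645 0.079     ]] [[0.52608319 0.17304176 0.079     ]]
[[142 161 185 195 197 195 196 198 198 197 197 197 196 195 197 198 197 195
  182 140  94  93]
 [175 188 194 196 196 196 196 197 198 197 196 197 196 196 196 198 198 198
  188 154 107  91]
 [186 196 197 196 196 195 196 197 197 198 196 197 196 195 196 197 198 197
  192 166 117  87]
 [194 197 197 197 197 195 195 195 192 192 191 195 196 196 196 197 197 196
  195 181 134  89]
 [197 198 197 197 197 196 191 182 168 161 170 189 196 196 196 196 198 197
  196 187 148 101]
 [197 197 198 196 197 194 180 151 125 125 148 184 196 196 196 197 199 199
  197 190 160 109]
 [196 196 198 198 196 193 177 136 100  97 127 172 188 194 196 197 197 198
  198 193 172 125
[... 866 characters left out ...]
98 197 193 176 145 132 145 168 189 197 199 197
  195 197 200 200]
 [158 186 195 195 198 198 198 199 198 189 174 175 184 193 196 198 197 197
  196 197 199 199]
 [144 183 195 196 198 199 200 198 198 196 193 194 195 199 199 198 198 197
  196 197 199 199]
 [134 177 193 197 196 199 200 198 198 199 197 196 198 200 198 197 197 197
  197 197 199 200]
 [124 164 189 195 196 196 200 198 198 197 198 196 197 197 199 198 197 198
  197 196 198 198]
 [122 151 185 195 196 197 199 198 198 198 197 197 197 197 198 198 197 198
  194 191 189 187]]
t 0.2 tcp [ 0.247  -0.6279  0.245 ] rpy [ 1.7994e+02 -1.0000e-02 -1.5853e+02] F [0.2  1.07 0.43] w 0.0878 gf 0.0 q6 -16.5
MOVE x -0.3962 y 0.2492 z -0.0850 spin -2.6656
```

Call:
{"op": "drive_tool", "data": {"rows": [{"x": 0, "y": 0, "z": -0.085, "spin": -0.5, "fingers": 1}, {"x": 0, "y": 0, "z": -0.085, "spin": -0.5}, {"x": -0.1, "y": 0.06, "z": -0.085, "spin": -0.8}, {"x": -0.2, "y": 0.12, "z": -0.085, "spin": -1.0}, {"x": -0.3, "y": 0.19, "z": -0.085, "spin": -1.2}, {"x": -0.396, "y": 0.249, "z": -0.085, "spin": -1.4}, {"x": -0.396, "y": 0.249, "z": -0.085, "spin": -1.58}, {"x": -0.396, "y": 0.249, "z": -0.085, "spin": -1.76}, {"x": -0.396, "y": 0.249, "z": -0.085, "spin": -1.94}, {"x": -0.396, "y": 0.249, "z": -0.085, "spin": -2.1}]}}

```text
invalid input
```

```bash
python3 -c "
from h import *
go([.5248,-.251,.237],-14)"
```

```text
t 0.2 tcp [ 0.247  -0.6279  0.245 ] rpy [ 1.7994e+02 -1.0000e-02 -1.5853e+02] F [0.2  1.07 0.43] w 0.0878 gf 0.0 q6 -16.5
MOVE x -0.3965 y 0.2491 z 0.0080 spin -2.5225
```

Perhaps every row needs all of its fields.

Call:
{"op": "drive_tool", "data": {"rows": [{"x": 0, "y": 0, "z": -0.085, "spin": -0.2, "fingers": 1}, {"x": 0, "y": 0, "z": -0.085, "spin": -0.4, "fingers": 1}, {"x": -0.1, "y": 0.06, "z": -0.085, "spin": -0.6, "fingers": 1}, {"x": -0.2, "y": 0.12, "z": -0.085, "spin": -0.8, "fingers": 1}, {"x": -0.3, "y": 0.19, "z": -0.085, "spin": -1.0, "fingers": 1}, {"x": -0.396, "y": 0.249, "z": -0.085, "spin": -1.2, "fingers": 1}, {"x": -0.396, "y": 0.249, "z": -0.085, "spin": -1.38, "fingers": 1}, {"x": -0.396, "y": 0.249, "z": -0.085, "spin": -1.56, "fingers": 1}, {"x": -0.396, "y": 0.249, "z": -0.085, "spin": -1.74, "fingers": 1}, {"x": -0.396, "y": 0.249, "z": -0.085, "spin": -1.9, "fingers": 1}]}}

```text
time_s: 1.45
tcp_pos: [0.5258, -0.2488, 0.3304]
eef_rot: [-180.0, 0.0, -50.6]
contact_force: [0.5, -1.0, 0.1]
gripper_width: 0.0878
gripper_force: 0.0
```

```bash
python3 -c "
from h import *
go([.5248,-.251,.237],-14)"
```

```text
t 1.45 tcp [ 0.5258 -0.2488  0.3304] rpy [-1.7999e+02  1.0000e-02 -5.0600e+01] F [ 0.5  -0.95  0.11] w 0.0878 gf 0.0 q6 45.5
MOVE x 0.0011 y 0.0022 z 0.0934 spin -0.6388
```

Call:
{"op": "drive_tool", "data": {"rows": [{"x": 0.001, "y": 0.002, "z": 0, "spin": -0.18, "fingers": 1}, {"x": 0.001, "y": 0.002, "z": 0, "spin": -0.36, "fingers": 1}, {"x": 0.001, "y": 0.002, "z": 0.01, "spin": -0.54, "fingers": 1}, {"x": 0.001, "y": 0.002, "z": 0.03, "spin": -0.64, "fingers": 1}, {"x": 0.001, "y": 0.002, "z": 0.05, "spin": -0.64, "fingers": 1}, {"x": 0.001, "y": 0.002, "z": 0.07, "spin": -0.64, "fingers": 1}, {"x": 0.001, "y": 0.002, "z": 0.085, "spin": -0.64, "fingers": 1}, {"x": 0.001, "y": 0.002, "z": 0.092, "spin": -0.64, "fingers": 1}, {"x": 0.001, "y": 0.002, "z": 0.092, "spin": -0.64, "fingers": 0}, {"x": 0.001, "y": 0.002, "z": 0.092, "spin": -0.64, "fingers": -0.4}], "newtons": 12}}

```text
time_s: 2.7
tcp_pos: [0.5239, -0.2536, 0.2393]
eef_rot: [180.0, -0.1, -14.4]
contact_force: [0.2, -0.0, 0.4]
gripper_width: 0.0729
gripper_force: 0.0
```

Call:
{"op": "drive_tool", "data": {"rows": [{"x": 0, "y": 0, "z": 0, "spin": 0, "fingers": -0.6}, {"x": 0, "y": 0, "z": 0, "spin": 0, "fingers": -0.8}, {"x": 0, "y": 0, "z": 0, "spin": 0, "fingers": -1}, {"x": 0, "y": 0, "z": 0, "spin": 0, "fingers": -1}]}}

```text
time_s: 3.2
tcp_pos: [0.5235, -0.2535, 0.2386]
eef_rot: [180.0, -0.0, -14.4]
contact_force: [1.0, -0.4, 0.5]
gripper_width: 0.0334
gripper_force: 0.0
```

```bash
python3 - <<'E'
from h import *
go([.5248,-.251,.237],-14)
t=cap('top');s=cap('scene')
a=cv2.resize(t['pixels'][190:290,370:470],None,fx=4,fy=4,interpolation=2)
d=cv2.resize(s['pixels'][150:250,155:255],None,fx=4,fy=4,interpolation=2)
cv2.imwrite('pics/g.png',np.hstack([a,d])[...,::-1])
E
```

```text
t 3.2 tcp [ 0.5235 -0.2535  0.2386] rpy [180.    -0.   -14.43] F [ 1.   -0.36  0.48] w 0.0334 gf 0.0 q6 82.2
MOVE x 0.0006 y -0.0027 z 0.0016 spin -0.0075
```

View pics/g.png

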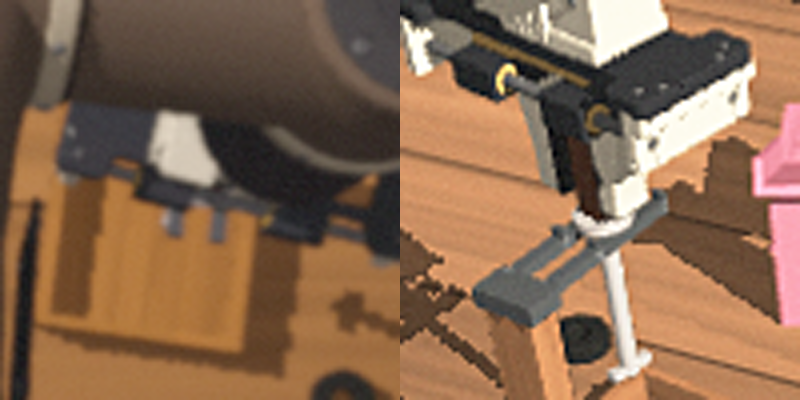

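The fingers straddle the grip evenly around (595,180) in the crop, and the key still hangs upright. Nothing is touching the prongs, so I'll close.

Call:
{"op": "drive_tool", "data": {"rows": [{"x": 0.001, "y": -0.002, "z": 0, "spin": 0, "fingers": -1}, {"x": 0.001, "y": -0.002, "z": 0, "spin": 0, "fingers": -1}, {"x": 0.001, "y": -0.002, "z": 0, "spin": 0, "fingers": -1}, {"x": 0.001, "y": -0.002, "z": 0, "spin": 0, "fingers": -1}], "newtons": 12}}

```text
time_s: 3.8
tcp_pos: [0.525, -0.2517, 0.2385]
eef_rot: [-180.0, -0.0, -14.4]
contact_force: [0.7, 0.4, -0.6]
gripper_width: 0.0176
gripper_force: 12.0
```

Call:
{"op": "drive_tool", "data": {"rows": [{"x": 0, "y": 0, "z": 0, "spin": 0, "fingers": -1}, {"x": 0, "y": 0, "z": 0, "spin": 0, "fingers": -1}, {"x": 0, "y": 0, "z": 0, "spin": 0, "fingers": -1}], "newtons": 40}}

```text
time_s: 4.18
tcp_pos: [0.525, -0.2518, 0.2385]
eef_rot: [-180.0, -0.0, -14.4]
contact_force: [0.1, 1.2, -0.8]
gripper_width: 0.0179
gripper_force: 40.0
```

```bash
python3 - <<'E'
from h import *
y=np.radians(-6.5); p=sensors.get_state()['tcp_pos']
go(p+np.array([-.08*np.cos(y),-.08*np.sin(y),.010]),sensors.get_state()['eef_rot'][2])
E
```

```text
t 4.17 tcp [ 0.525  -0.2518  0.2385] rpy [-180.     -0.    -14.43] F [ 0.05  1.17 -0.82] w 0.0179 gf 40.0 q6 82.0
MOVE x -0.0792 y 0.0110 z -0.0100 spin -0.0000
```

Call:
{"op": "drive_tool", "data": {"rows": [{"x": 0, "y": 0, "z": -0.006, "spin": 0, "fingers": -1}, {"x": 0, "y": 0, "z": -0.012, "spin": 0, "fingers": -1}, {"x": 0, "y": 0, "z": -0.012, "spin": 0, "fingers": -1}, {"x": -0.015, "y": 0.002, "z": -0.012, "spin": 0, "fingers": -1}, {"x": -0.035, "y": 0.005, "z": -0.012, "spin": 0, "fingers": -1}, {"x": -0.055, "y": 0.008, "z": -0.012, "spin": 0, "fingers": -1}, {"x": -0.079, "y": 0.011, "z": -0.012, "spin": 0, "fingers": -1}, {"x": -0.09, "y": 0.013, "z": -0.04, "spin": 0, "fingers": -1}, {"x": -0.09, "y": 0.013, "z": -0.065, "spin": 0, "fingers": -1}, {"x": -0.09, "y": 0.013, "z": -0.065, "spin": 0, "fingers": -1}]}}

```text
time_s: 5.42
tcp_pos: [0.4345, -0.2421, 0.3056]
eef_rot: [-180.0, -0.2, -14.4]
contact_force: [0.2, -0.7, -1.3]
gripper_width: 0.018
gripper_force: 40.0
```

```bash
python3 - <<'E'
from h import *
go([.485,.155,.30],18)
E
```

```text
t 5.42 tcp [ 0.4345 -0.2421  0.3056] rpy [-179.99   -0.23  -14.42] F [ 0.21 -0.71 -1.32] w 0.018 gf 40.0 q6 82.0
MOVE x -0.0501 y -0.3972 z 0.0056 spin -0.5659
```

Call:
{"op": "drive_tool", "data": {"rows": [{"x": -0.005, "y": -0.05, "z": 0.005, "spin": -0.07, "fingers": -1}, {"x": -0.01, "y": -0.1, "z": 0.005, "spin": -0.14, "fingers": -1}, {"x": -0.02, "y": -0.15, "z": 0.005, "spin": -0.21, "fingers": -1}, {"x": -0.025, "y": -0.2, "z": 0.005, "spin": -0.28, "fingers": -1}, {"x": -0.03, "y": -0.25, "z": 0.005, "spin": -0.35, "fingers": -1}, {"x": -0.035, "y": -0.3, "z": 0.005, "spin": -0.42, "fingers": -1}, {"x": -0.04, "y": -0.35, "z": 0.005, "spin": -0.5, "fingers": -1}, {"x": -0.05, "y": -0.39, "z": 0.005, "spin": -0.566, "fingers": -1}, {"x": -0.05, "y": -0.397, "z": 0.02, "spin": -0.566, "fingers": -1}, {"x": -0.05, "y": -0.397, "z": 0.05, "spin": -0.566, "fingers": -1}]}}

```text
time_s: 6.68
tcp_pos: [0.4848, 0.1554, 0.2526]
eef_rot: [-180.0, -0.0, 18.0]
contact_force: [0.0, 0.6, -2.6]
gripper_width: 0.0178
gripper_force: 40.0
```

```bash
python3 - <<'E'
from h import *
go([.525,.171,.25],18)
t=cap('top');s=cap('scene')
np.save('pics/t1.npy',t,allow_pickle=True);np.save('pics/s1.npy',s,allow_pickle=True)
a=cv2.resize(t['pixels'][170:290,180:300],None,fx=3,fy=3,interpolation=2)
d=cv2.resize(s['pixels'][220:340,340:440],None,fx=4,fy=4,interpolation=2)
a=np.pad(a,((0,d.shape[0]-a.shape[0]),(0,0),(0,0)))
cv2.imwrite('pics/n.png',np.hstack([a,d])[...,::-1])
t0=np.load('pics/t.npy',allow_pickle=True).item();s0=np.load('pics/s.npy',allow_pickle=True).item()
for c,x0,y0,x1,y1 in((t0,235,232,245,249),(s0,380,288,393,304)):
    g=cv2.cvtColor(c['pixels'],cv2.COLOR_RGB2GRAY)[y0:y1,x0:x1].astype(float); w=np.clip(190-g,0,60); w[w<15]=0
    Y,X=np.mgrid[y0:y1,x0:x1]; u,v=(w*X).sum()/w.sum(),(w*Y).sum()/w.sum()
    cov=np.cov(np.c_[X.ravel(),Y.ravel()].T,aweights=w.ravel()); ax=np.linalg.eigh(cov)[1][:,1]
    q=onz(c,[[u,v],[u+ax[0],v+ax[1]]],.079); print(u,v,q[0],np.degrees(np.arctan2(*(q[1]-q[0])[1::-1])))
E
```

```text
t 6.67 tcp [0.4848 0.1554 0.2526] rpy [-1.7998e+02 -3.0000e-02  1.8040e+01] F [ 0.03  0.59 -2.56] w 0.0178 gf 40.0 q6 68.1
MOVE x 0.0430 y -0.0024 z 0.0026 spin 0.0007
239.82775644541962 240.34969829950631 [0.52303154 0.17138674 0.079     ] -162.74591572256475
385.175368672778 296.24192905540053 [0.52575231 0.17180435 0.079     ] 17.01471514070829
```

View pics/n.png

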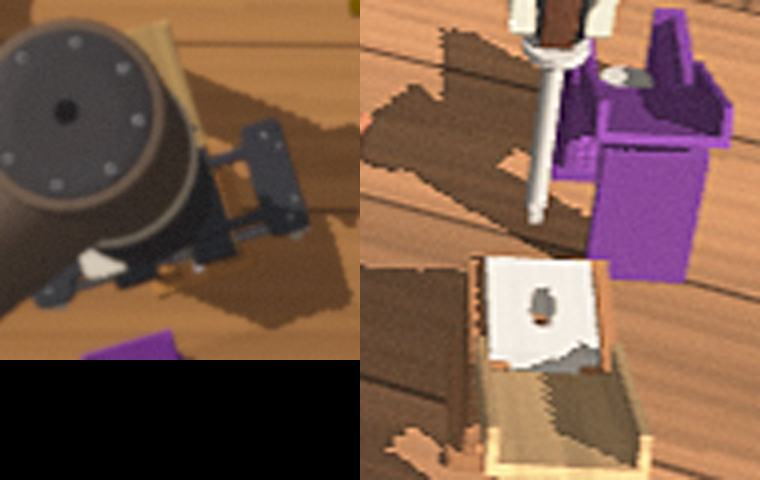

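The top view is blocked by the arm. In the scene view the key's tip is at about (384,275) and the hole at about (385.2,296.2). I'll compare the seen key with the reported TCP to get the camera's bias.

```bash
python3 - <<'E'
from h import *
s=np.load('pics/s1.npy',allow_pickle=True).item()
T=np.array([.4848,.1554]); tip=.2526-.1435
p=s['pixels'].astype(int)
g=((p.max(2)-p.min(2)<40)&(p.min(2)>105)).astype(np.uint8); g[:, :375]=0; g[:,400:]=0
for v in range(228,279,3):
    xs=np.where(g[v])[0]; print(v,(xs.min(),xs.max(),len(xs)) if len(xs) else 0,end=' | ')
print()
print('proj axis',[ (round(z,3),proj(s,[*T,tip+z])[0].round(2).tolist()) for z in(0,.007,.03,.06,.09,.11,.116)])
print('disc rim under', proj(s,[[*(T+.017*np.array([np.cos(a),np.sin(a)])),tip+.11] for a in np.linspace(0,6.28,24)]).round(1)[:,1].max())
a=proj(s,[[.5258,.1718,.079],[.5278,.1718,.079],[.5258,.1738,.079]]);print('px per 2mm',a[1]-a[0],a[2]-a[0])
x=np.linspace(-.014,.014,2); u=np.radians(18)
print('bar ends',proj(s,[[T[0]+e*np.cos(u),T[1]+e*np.sin(u),tip+.007] for e in x]))
print(p[270:279,380:388].sum(2)//3)
E
```

```text
228 (np.int64(380), np.int64(399), 7) | 231 (np.int64(381), np.int64(396), 5) | 234 (np.int64(384), np.int64(396), 13) | 237 (np.int64(388), np.int64(391), 4) | 240 (np.int64(386), np.int64(390), 5) | 243 (np.int64(386), np.int64(389), 4) | 246 (np.int64(385), np.int64(389), 5) | 249 (np.int64(385), np.int64(389), 5) | 252 (np.int64(384), np.int64(388), 5) | 255 (np.int64(384), np.int64(388), 5) | 258 (np.int64(384), np.int64(387), 4) | 261 (np.int64(384), np.int64(387), 4) | 264 (np.int64(383), np.int64(387), 5) | 267 (np.int64(383), np.int64(386), 4) | 270 (np.int64(382), np.int64(386), 5) | 273 (np.int64(382), np.int64(385), 4) | 276 0 | 
proj axis [(0, [384.16, 271.77]), (0.007, [384.48, 269.35]), (0.03, [385.55, 261.23]), (0.06, [386.98, 250.27]), (0.09, [388.47, 238.86]), (0.11, [389.5, 231.0]), (0.116, [389.81, 228.6])]
disc rim under 236.1
px per 2mm [-0.24778862  0.62314848] [0.91414344 0.25065497]
bar ends [[384.16493985 265.05541948]
 [384.804972   273.73402283]]
[[ 75  84 132 186 225 236 178  66]
 [ 79  84 171 223 219 223 180  63]
 [ 73  72 162 226 223 172  67  73]
 [ 83  75 134 199 222 177  57  71]
 [ 78  73 157 220 221 176  69  75]
 [ 77  68 142 190 176 120  71  82]
 [ 73  73  78  82  78  78  74  81]
 [ 77  74  70  72  73  70  76  72]
 [ 70  82  80  81  77  76  78  75]]
```

```bash
python3 -c "
from h import *
go([.5245,.1715,.2285],17.4)"
```

```text
t 6.78 tcp [0.4825 0.1534 0.2494] rpy [179.93   0.42  17.94] F [-0.3  -0.58 -1.99] w 0.0176 gf 40.0 q6 68.2
MOVE x 0.0455 y -0.0043 z 0.0209 spin 0.0094
```

Call:
{"op": "drive_tool", "data": {"rows": [{"x": 0.015, "y": -0.001, "z": 0.0, "spin": 0.009, "fingers": -1}, {"x": 0.03, "y": -0.003, "z": 0.0, "spin": 0.009, "fingers": -1}, {"x": 0.043, "y": -0.004, "z": 0.005, "spin": 0.009, "fingers": -1}, {"x": 0.043, "y": -0.004, "z": 0.01, "spin": 0.009, "fingers": -1}, {"x": 0.043, "y": -0.004, "z": 0.01, "spin": 0.009, "fingers": -1}, {"x": 0.043, "y": -0.004, "z": 0.01, "spin": 0.009, "fingers": -1}]}}

```text
time_s: 7.52
tcp_pos: [0.5245, 0.1719, 0.2437]
eef_rot: [180.0, 0.0, 17.5]
contact_force: [0.6, -0.1, -1.2]
gripper_width: 0.0179
gripper_force: 40.0
```

```bash
python3 - <<'E'
from h import *
go([.5245,.1715,.2285],17.4)
s=cap('scene'); np.save('pics/s2.npy',s,allow_pickle=True)
go([.5245,.1715,.2285],17.4)
st=sensors.get_state(); T=np.array(st['tcp_pos']); tip=T[2]-.1435
p=s['pixels'].astype(int)
g=((p.max(2)-p.min(2)<40)&(p.min(2)>105)).astype(np.uint8)
for z in (.01,.03,.05,.07,.09):
    u,v=proj(s,[T[0],T[1],tip+z])[0]; v=int(round(v)); row=p[v,int(u)-8:int(u)+9].sum(1)//3; print(round(u,2),v,int(u)-8,row)
u,v=proj(s,[T[0],T[1],tip])[0]; print(u,v)
cv2.imwrite('pics/n2.png',cv2.resize(s['pixels'][225:325,350:425],None,fx=6,fy=6,interpolation=cv2.INTER_NEAREST)[...,::-1])
E
```

```text
t 7.53 tcp [0.5245 0.1719 0.2437] rpy [180.     0.    17.49] F [ 0.63 -0.1  -1.17] w 0.0179 gf 40.0 q6 69.0
MOVE x -0.0001 y 0.0004 z 0.0152 spin 0.0016
t 7.58 tcp [0.5245 0.172  0.2438] rpy [-1.7999e+02 -2.0000e-02  1.7490e+01] F [-0.59  0.14 -0.88] w 0.018 gf 40.0 q6 69.0
MOVE x -0.0002 y 0.0005 z 0.0153 spin 0.0016
386.9 285 378 [242 243 244 246 251 235 138 111 170 216 242 250 252 255 255 250 234]
387.89 278 379 [ 58  67  78  85  76  81  87 124 177 219 250 225  51  69  78  81  80]
388.9 271 380 [ 76  80  79  80  78  81  92 126 175 220 249 221 120 176 172 166 168]
389.94 263 381 [162 161 159 163 133  64  90 122 172 216 241 221 122 118 126 129 127]
391.01 256 383 [ 88  86  88  82  72  94 122 171 217 243 219 126 140 125 135 145 124]
386.4190545758346 288.6662619251062
```

View pics/n2.png

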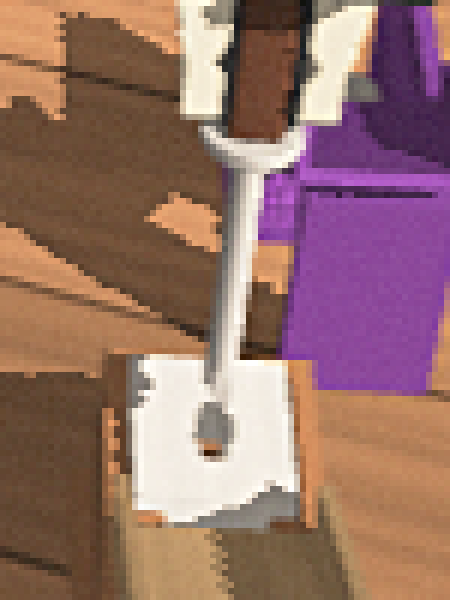

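The key hangs plumb. Its shank column (387.9 at row 278) matches the prediction, and the hole centre is at about (385.3,296). One check on depth using the disc rim.

```bash
python3 - <<'E'
from h import *
s=np.load('pics/s2.npy',allow_pickle=True).item(); T=np.array([.5245,.172]);tip=.2438-.1435
q=proj(s,[[*(T+.017*np.array([np.cos(a),np.sin(a)])),tip+.11] for a in np.linspace(0,6.28,60)])
print(q[:,0].min(),q[:,0].max())
for c in(386,388,396,397): print(c,'pred',q[np.abs(q[:,0]-c)<.8][:,1].max().round(1), 246,s['pixels'][246:258,c].astype(int).sum(1)//3)
print(s['pixels'][246,378:406].astype(int).tolist())
E
```

```text
383.33711891337265 400.930048917289
386 pred 251.8 246 [100 180 230 177 117  99  73  71  75  82  82  83]
388 pred 252.5 246 [ 50  56 199 230 190 142 138  85  80  83  94  95]
396 pred 253.4 246 [ 85  87 130 215 211 240 250 122 155 159 125 120]
397 pred 253.2 246 [ 85 174 200 216 232 247 226  62 128 139 135 148]
[[104, 79, 58], [103, 75, 53], [101, 72, 51], [101, 69, 50], [91, 62, 40], [153, 140, 130], [223, 212, 200], [192, 183, 173], [105, 100, 96], [91, 88, 82], [74, 46, 30], [99, 57, 37], [106, 64, 46], [108, 70, 53], [110, 66, 47], [116, 74, 52], [112, 66, 50], [113, 68, 51], [127, 79, 51], [114, 78, 64], [134, 132, 126], [214, 203, 187], [214, 180, 201], [177, 100, 193], [131, 66, 150], [101, 57, 114], [102, 60, 115], [103, 57, 116]]
```

Call:
{"op": "drive_tool", "data": {"rows": [{"x": 0, "y": 0, "z": 0.004, "spin": 0, "fingers": -1}, {"x": 0, "y": 0, "z": 0.008, "spin": 0, "fingers": -1}, {"x": 0, "y": 0, "z": 0.012, "spin": 0, "fingers": -1}, {"x": 0, "y": 0, "z": 0.015, "spin": 0, "fingers": -1}, {"x": 0, "y": 0, "z": 0.017, "spin": 0, "fingers": -1}, {"x": 0, "y": 0, "z": 0.017, "spin": 0, "fingers": -1}]}}

```text
time_s: 8.32
tcp_pos: [0.5247, 0.172, 0.2264]
eef_rot: [180.0, 0.0, 17.5]
contact_force: [1.3, 0.6, -1.2]
gripper_width: 0.0175
gripper_force: 40.0
```

Call:
{"op": "drive_tool", "data": {"rows": [{"x": 0, "y": 0, "z": 0.0015, "spin": 0, "fingers": -1}, {"x": 0, "y": 0, "z": 0.003, "spin": 0, "fingers": -1}, {"x": 0, "y": 0, "z": 0.0045, "spin": 0, "fingers": -1}, {"x": 0, "y": 0, "z": 0.006, "spin": 0, "fingers": -1}, {"x": 0, "y": 0, "z": 0.007, "spin": 0, "fingers": -1}]}}

```text
time_s: 8.95
tcp_pos: [0.5247, 0.172, 0.2194]
eef_rot: [180.0, 0.0, 17.5]
contact_force: [-0.6, -0.3, -2.2]
gripper_width: 0.0179
gripper_force: 40.0
```

Call:
{"op": "drive_tool", "data": {"rows": [{"x": 0, "y": 0, "z": 0.001, "spin": 0, "fingers": -1}, {"x": 0, "y": 0, "z": 0.002, "spin": 0, "fingers": -1}, {"x": 0, "y": 0, "z": 0.003, "spin": 0, "fingers": -1}]}}

```text
time_s: 9.32
tcp_pos: [0.5247, 0.1721, 0.2165]
eef_rot: [-180.0, -0.0, 17.5]
contact_force: [0.5, 0.2, -1.8]
gripper_width: 0.0178
gripper_force: 40.0
```

Call:
{"op": "drive_tool", "data": {"rows": [{"x": 0, "y": 0, "z": 0.0012, "spin": 0, "fingers": -1}, {"x": 0, "y": 0, "z": 0.0024, "spin": 0, "fingers": -1}, {"x": 0, "y": 0, "z": 0.0036, "spin": 0, "fingers": -1}, {"x": 0, "y": 0, "z": 0.0048, "spin": 0, "fingers": -1}]}}

```text
time_s: 9.82
tcp_pos: [0.5247, 0.1721, 0.2117]
eef_rot: [-180.0, -0.0, 17.5]
contact_force: [0.6, 0.3, -1.8]
gripper_width: 0.0179
gripper_force: 40.0
```

Call:
{"op": "drive_tool", "data": {"rows": [{"x": 0, "y": 0, "z": 0.001, "spin": 0, "fingers": -1}, {"x": 0, "y": 0, "z": 0.002, "spin": 0, "fingers": -1}, {"x": 0, "y": 0, "z": 0.003, "spin": 0, "fingers": -1}]}}

```text
time_s: 10.2
tcp_pos: [0.5247, 0.1721, 0.2087]
eef_rot: [-180.0, -0.0, 17.5]
contact_force: [-0.2, 0.8, -1.7]
gripper_width: 0.0175
gripper_force: 40.0
```

Call:
{"op": "drive_tool", "data": {"rows": [{"x": 0, "y": 0, "z": 0.0012, "spin": 0, "fingers": -1}, {"x": 0, "y": 0, "z": 0.0024, "spin": 0, "fingers": -1}, {"x": 0, "y": 0, "z": 0.0036, "spin": 0, "fingers": -1}, {"x": 0, "y": 0, "z": 0.0048, "spin": 0, "fingers": -1}]}}

```text
time_s: 10.7
tcp_pos: [0.5247, 0.1721, 0.2039]
eef_rot: [180.0, 0.0, 17.5]
contact_force: [0.3, 0.9, -2.1]
gripper_width: 0.0177
gripper_force: 40.0
```

Call:
{"op": "drive_tool", "data": {"rows": [{"x": 0, "y": 0, "z": 0.001, "spin": 0, "fingers": -1}, {"x": 0, "y": 0, "z": 0.002, "spin": 0, "fingers": -1}, {"x": 0, "y": 0, "z": 0.003, "spin": 0, "fingers": -1}]}}

```text
time_s: 11.08
tcp_pos: [0.5247, 0.1721, 0.2009]
eef_rot: [180.0, -0.0, 17.5]
contact_force: [0.5, -0.5, -2.0]
gripper_width: 0.0177
gripper_force: 40.0
```

Call:
{"op": "drive_tool", "data": {"rows": [{"x": 0, "y": 0, "z": 0.001, "spin": 0, "fingers": -1}, {"x": 0, "y": 0, "z": 0.002, "spin": 0, "fingers": -1}, {"x": 0, "y": 0, "z": 0.003, "spin": 0, "fingers": -1}, {"x": 0, "y": 0, "z": 0.004, "spin": 0, "fingers": -1}]}}

```text
time_s: 11.58
tcp_pos: [0.5247, 0.1721, 0.1969]
eef_rot: [180.0, 0.0, 17.5]
contact_force: [-0.1, 1.0, -2.1]
gripper_width: 0.0177
gripper_force: 40.0
```

Call:
{"op": "drive_tool", "data": {"rows": [{"x": 0, "y": 0, "z": 0.001, "spin": 0, "fingers": -1}, {"x": 0, "y": 0, "z": 0.002, "spin": 0, "fingers": -1}, {"x": 0, "y": 0, "z": 0.003, "spin": 0, "fingers": -1}]}}

```text
time_s: 11.95
tcp_pos: [0.5247, 0.1721, 0.1939]
eef_rot: [180.0, 0.0, 17.5]
contact_force: [0.2, 0.4, -0.9]
gripper_width: 0.0177
gripper_force: 40.0
```

Call:
{"op": "drive_tool", "data": {"rows": [{"x": 0, "y": 0, "z": 0.001, "spin": 0, "fingers": -1}, {"x": 0, "y": 0, "z": 0.002, "spin": 0, "fingers": -1}, {"x": 0, "y": 0, "z": 0.003, "spin": 0, "fingers": -1}, {"x": 0, "y": 0, "z": 0.004, "spin": 0, "fingers": -1}, {"x": 0, "y": 0, "z": 0.005, "spin": 0, "fingers": -1}, {"x": 0, "y": 0, "z": 0.006, "spin": 0, "fingers": -1}]}}

```text
time_s: 12.7
tcp_pos: [0.5247, 0.1721, 0.1879]
eef_rot: [-180.0, -0.0, 17.5]
contact_force: [0.1, 0.4, -1.0]
gripper_width: 0.018
gripper_force: 40.0
```

Call:
{"op": "drive_tool", "data": {"rows": [{"x": 0, "y": 0, "z": 0.001, "spin": 0, "fingers": -1}, {"x": 0, "y": 0, "z": 0.002, "spin": 0, "fingers": -1}]}}

```text
time_s: 12.95
tcp_pos: [0.5247, 0.1721, 0.1859]
eef_rot: [-180.0, 0.0, 17.5]
contact_force: [0.2, -0.1, -1.0]
gripper_width: 0.0176
gripper_force: 40.0
```

Call:
{"op": "drive_tool", "data": {"rows": [{"x": 0, "y": 0, "z": 0.001, "spin": 0, "fingers": -1}, {"x": 0, "y": 0, "z": 0.002, "spin": 0, "fingers": -1}]}}

```text
time_s: 13.2
tcp_pos: [0.5247, 0.1721, 0.1839]
eef_rot: [-180.0, -0.0, 17.5]
contact_force: [-0.8, -0.4, -1.6]
gripper_width: 0.0181
gripper_force: 40.0
```

Call:
{"op": "drive_tool", "data": {"rows": [{"x": 0, "y": 0, "z": 0.001, "spin": 0, "fingers": -1}, {"x": 0, "y": 0, "z": 0.002, "spin": 0, "fingers": -1}]}}

```text
time_s: 13.45
tcp_pos: [0.5247, 0.1721, 0.1819]
eef_rot: [-180.0, -0.0, 17.5]
contact_force: [-0.6, 0.3, -1.5]
gripper_width: 0.0175
gripper_force: 40.0
```

Call:
{"op": "drive_tool", "data": {"rows": [{"x": 0, "y": 0, "z": 0.001, "spin": 0, "fingers": -1}, {"x": 0, "y": 0, "z": 0.002, "spin": 0, "fingers": -1}]}}

```text
time_s: 13.7
tcp_pos: [0.5247, 0.1721, 0.1799]
eef_rot: [-180.0, 0.0, 17.5]
contact_force: [-1.1, 0.8, -0.7]
gripper_width: 0.0178
gripper_force: 40.0
```

Call:
{"op": "drive_tool", "data": {"rows": [{"x": 0, "y": 0, "z": 0.001, "spin": 0, "fingers": -1}, {"x": 0, "y": 0, "z": 0.002, "spin": 0, "fingers": -1}]}}

```text
time_s: 13.95
tcp_pos: [0.5247, 0.1721, 0.1779]
eef_rot: [-180.0, 0.0, 17.5]
contact_force: [0.7, -1.0, -1.7]
gripper_width: 0.018
gripper_force: 40.0
```

Call:
{"op": "drive_tool", "data": {"rows": [{"x": 0, "y": 0, "z": 0.001, "spin": 0, "fingers": -1}, {"x": 0, "y": 0, "z": 0.002, "spin": 0, "fingers": -1}]}}

```text
time_s: 14.2
tcp_pos: [0.5247, 0.1721, 0.1759]
eef_rot: [180.0, 0.0, 17.5]
contact_force: [-0.1, 0.7, -1.5]
gripper_width: 0.0179
gripper_force: 40.0
```

Call:
{"op": "drive_tool", "data": {"rows": [{"x": 0, "y": 0, "z": 0.001, "spin": 0, "fingers": -1}, {"x": 0, "y": 0, "z": 0.002, "spin": 0, "fingers": -1}]}}

```text
time_s: 14.45
tcp_pos: [0.5247, 0.1721, 0.1739]
eef_rot: [-180.0, 0.0, 17.5]
contact_force: [0.1, 0.9, -1.1]
gripper_width: 0.0181
gripper_force: 40.0
```

Call:
{"op": "drive_tool", "data": {"rows": [{"x": 0, "y": 0, "z": 0.001, "spin": 0, "fingers": -1}, {"x": 0, "y": 0, "z": 0.002, "spin": 0, "fingers": -1}]}}

```text
time_s: 14.7
tcp_pos: [0.5247, 0.1721, 0.1719]
eef_rot: [-180.0, -0.0, 17.5]
contact_force: [-0.0, 0.9, 0.2]
gripper_width: 0.018
gripper_force: 40.0
```

Call:
{"op": "drive_tool", "data": {"rows": [{"x": 0, "y": 0, "z": 0.0004, "spin": 0, "fingers": -1}]}}

```text
time_s: 14.82
tcp_pos: [0.5248, 0.1721, 0.1717]
eef_rot: [180.0, -0.0, 17.5]
contact_force: [-1.4, -0.3, 0.3]
gripper_width: 0.018
gripper_force: 40.0
```

Call:
{"op": "drive_tool", "data": {"rows": [{"x": 0, "y": 0, "z": 0.0004, "spin": 0, "fingers": -1}, {"x": 0, "y": 0, "z": 0.0008, "spin": 0, "fingers": -1}]}}

```text
time_s: 15.08
tcp_pos: [0.5248, 0.1721, 0.1711]
eef_rot: [-180.0, -0.0, 17.5]
contact_force: [-2.0, -0.2, 3.3]
gripper_width: 0.0177
gripper_force: 40.0
```

Call:
{"op": "drive_tool", "data": {"rows": [{"x": 0, "y": 0, "z": 0.0004, "spin": 0, "fingers": -1}, {"x": 0, "y": 0, "z": 0.0008, "spin": 0, "fingers": -1}, {"x": 0, "y": 0, "z": 0.0008, "spin": 0, "fingers": -1}]}}

```text
time_s: 15.45
tcp_pos: [0.5249, 0.1722, 0.1704]
eef_rot: [180.0, -0.0, 17.5]
contact_force: [-1.0, 0.0, 5.8]
gripper_width: 0.018
gripper_force: 40.0
```

Call:
{"op": "drive_tool", "data": {"rows": [{"x": 0, "y": 0, "z": 0.0002, "spin": 0, "fingers": -1}, {"x": 0, "y": 0, "z": 0.0002, "spin": 0, "fingers": -1}, {"x": 0, "y": 0, "z": 0.0002, "spin": 0, "fingers": -1}, {"x": 0, "y": 0, "z": 0.0002, "spin": 0, "fingers": -1}]}}

```text
time_s: 15.95
tcp_pos: [0.5249, 0.1721, 0.1703]
eef_rot: [180.0, -0.0, 17.5]
contact_force: [-1.8, 0.5, 7.0]
gripper_width: 0.0177
gripper_force: 40.0
```

Call:
{"op": "drive_tool", "data": {"rows": [{"x": 0, "y": 0, "z": 0, "spin": 0, "fingers": -1}, {"x": 0, "y": 0, "z": 0, "spin": 0, "fingers": -1}, {"x": 0, "y": 0, "z": 0, "spin": 0, "fingers": -1}, {"x": 0, "y": 0, "z": 0, "spin": 0, "fingers": -1}]}}

```text
time_s: 16.45
tcp_pos: [0.5249, 0.1721, 0.1703]
eef_rot: [180.0, -0.0, 17.5]
contact_force: [-1.3, -1.1, 6.7]
gripper_width: 0.0177
gripper_force: 40.0
```

Call:
{"op": "drive_tool", "data": {"rows": [{"x": 0, "y": 0, "z": -0.002, "spin": 0, "fingers": -1}, {"x": 0, "y": 0, "z": -0.004, "spin": 0, "fingers": -1}, {"x": 0, "y": 0, "z": -0.005, "spin": 0, "fingers": -1}, {"x": 0, "y": 0, "z": -0.005, "spin": 0, "fingers": -1}]}}

```text
time_s: 16.95
tcp_pos: [0.5246, 0.172, 0.1746]
eef_rot: [-180.0, 0.0, 17.5]
contact_force: [-0.6, -0.7, -1.5]
gripper_width: 0.0177
gripper_force: 40.0
```

Call:
{"op": "drive_tool", "data": {"rows": [{"x": 0, "y": 0, "z": 0, "spin": 0.1, "fingers": -1}, {"x": 0, "y": 0, "z": 0, "spin": 0.25, "fingers": -1}, {"x": 0, "y": 0, "z": 0, "spin": 0.4, "fingers": -1}, {"x": 0, "y": 0, "z": 0, "spin": 0.55, "fingers": -1}, {"x": 0, "y": 0, "z": 0, "spin": 0.7, "fingers": -1}, {"x": 0, "y": 0, "z": 0, "spin": 0.85, "fingers": -1}]}}

```text
time_s: 17.7
tcp_pos: [0.5246, 0.172, 0.1745]
eef_rot: [180.0, 0.0, -31.5]
contact_force: [-0.4, 0.2, -0.5]
gripper_width: 0.0179
gripper_force: 40.0
```

Call:
{"op": "drive_tool", "data": {"rows": [{"x": 0, "y": 0, "z": 0, "spin": 0.15, "fingers": -1}, {"x": 0, "y": 0, "z": 0, "spin": 0.3, "fingers": -1}, {"x": 0, "y": 0, "z": 0, "spin": 0.45, "fingers": -1}, {"x": 0, "y": 0, "z": 0, "spin": 0.6, "fingers": -1}, {"x": 0, "y": 0, "z": 0, "spin": 0.72, "fingers": -1}, {"x": 0, "y": 0, "z": 0, "spin": 0.72, "fingers": -1}, {"x": 0, "y": 0, "z": 0, "spin": 0.72, "fingers": -1}]}}

```text
time_s: 18.58
tcp_pos: [0.5247, 0.1721, 0.1747]
eef_rot: [180.0, -0.0, -72.3]
contact_force: [0.5, -0.3, -1.1]
gripper_width: 0.0181
gripper_force: 40.0
```

Call:
{"op": "drive_tool", "data": {"rows": [{"x": 0, "y": 0, "z": -0.003, "spin": 0, "fingers": -1}, {"x": 0, "y": 0, "z": -0.006, "spin": 0, "fingers": -1}, {"x": 0, "y": 0, "z": -0.008, "spin": 0, "fingers": -1}, {"x": 0, "y": 0, "z": -0.01, "spin": 0, "fingers": -1}, {"x": 0, "y": 0, "z": -0.012, "spin": 0, "fingers": -1}]}}

```text
time_s: 19.2
tcp_pos: [0.5247, 0.172, 0.1869]
eef_rot: [-180.0, 0.0, -72.5]
contact_force: [0.2, 1.2, -1.7]
gripper_width: 0.018
gripper_force: 40.0
```

Call:
{"op": "drive_tool", "data": {"rows": [{"x": 0, "y": 0, "z": -0.001, "spin": 0, "fingers": -1}, {"x": 0, "y": 0, "z": -0.002, "spin": 0, "fingers": -1}, {"x": 0, "y": 0, "z": -0.003, "spin": 0, "fingers": -1}, {"x": 0, "y": 0, "z": -0.004, "spin": 0, "fingers": -1}, {"x": 0, "y": 0, "z": -0.005, "spin": 0, "fingers": -1}, {"x": 0, "y": 0, "z": -0.006, "spin": 0, "fingers": -1}, {"x": 0, "y": 0, "z": -0.006, "spin": 0, "fingers": -1}]}}

```text
time_s: 20.08
tcp_pos: [0.525, 0.1722, 0.193]
eef_rot: [-180.0, 0.0, -72.5]
contact_force: [1.0, 0.8, -4.2]
gripper_width: 0.0178
gripper_force: 40.0
```

Call:
{"op": "drive_tool", "data": {"rows": [{"x": 0, "y": 0, "z": -0.002, "spin": 0, "fingers": -1}, {"x": 0, "y": 0, "z": -0.005, "spin": 0, "fingers": -1}, {"x": 0, "y": 0, "z": -0.009, "spin": 0, "fingers": -1}, {"x": 0, "y": 0, "z": -0.014, "spin": 0, "fingers": -1}, {"x": 0, "y": 0, "z": -0.02, "spin": 0, "fingers": -1}, {"x": 0, "y": 0, "z": -0.027, "spin": 0, "fingers": -1}, {"x": 0, "y": 0, "z": -0.034, "spin": 0, "fingers": -1}, {"x": 0, "y": 0, "z": -0.041, "spin": 0, "fingers": -1}, {"x": 0, "y": 0, "z": -0.046, "spin": 0, "fingers": -1}, {"x": 0, "y": 0, "z": -0.05, "spin": 0, "fingers": -1}]}}

```text
time_s: 21.32
tcp_pos: [0.5247, 0.1721, 0.2431]
eef_rot: [-180.0, 0.0, -72.5]
contact_force: [0.1, -1.5, -4.3]
gripper_width: 0.0182
gripper_force: 40.0
```

Call:
{"op": "drive_tool", "data": {"rows": [{"x": 0, "y": 0, "z": -0.005, "spin": 0, "fingers": -1}, {"x": 0, "y": 0, "z": -0.012, "spin": 0, "fingers": -1}, {"x": 0, "y": 0, "z": -0.022, "spin": 0, "fingers": -1}, {"x": 0, "y": 0, "z": -0.032, "spin": 0, "fingers": -1}, {"x": 0, "y": 0, "z": -0.04, "spin": 0, "fingers": -1}, {"x": 0, "y": 0, "z": -0.045, "spin": 0, "fingers": -1}, {"x": 0, "y": 0, "z": -0.045, "spin": 0, "fingers": -1}]}}

```text
time_s: 22.2
tcp_pos: [0.5248, 0.1722, 0.2881]
eef_rot: [-180.0, 0.0, -72.5]
contact_force: [0.3, -1.4, -2.7]
gripper_width: 0.0177
gripper_force: 40.0
```

```bash
python3 - <<'E'
from h import *
go([.44,-.241,.29],-96)
s=cap('scene'); cv2.imwrite('pics/l.png',cv2.resize(s['pixels'][190:350,330:440],None,fx=3.5,fy=3.5,interpolation=2)[...,::-1])
E
```

```text
t 22.2 tcp [0.5248 0.1722 0.2881] rpy [-1.7996e+02  2.0000e-02 -7.2470e+01] F [ 0.27 -1.45 -2.67] w 0.0177 gf 40.0 q6 -20.9
MOVE x 0.3684 y 0.2053 z -0.0019 spin 0.4107
```

View pics/l.png

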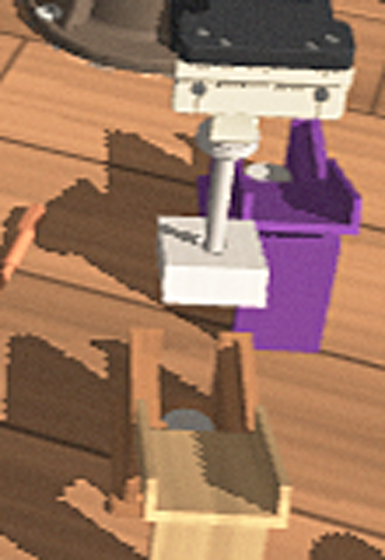

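The stack hangs level on the crossbar at about (213,260) in the crop, and the nest is empty with its grey pad visible. Carrying it over to the fork's entry.

Call:
{"op": "drive_tool", "data": {"rows": [{"x": 0.004, "y": 0.002, "z": 0, "spin": 0.01, "fingers": -1}, {"x": 0.014, "y": 0.008, "z": 0, "spin": 0.03, "fingers": -1}, {"x": 0.03, "y": 0.018, "z": 0, "spin": 0.05, "fingers": -1}, {"x": 0.055, "y": 0.032, "z": 0, "spin": 0.08, "fingers": -1}, {"x": 0.085, "y": 0.05, "z": 0, "spin": 0.11, "fingers": -1}, {"x": 0.115, "y": 0.068, "z": 0, "spin": 0.14, "fingers": -1}, {"x": 0.145, "y": 0.085, "z": 0, "spin": 0.17, "fingers": -1}, {"x": 0.175, "y": 0.103, "z": 0, "spin": 0.2, "fingers": -1}, {"x": 0.205, "y": 0.12, "z": 0, "spin": 0.23, "fingers": -1}, {"x": 0.235, "y": 0.138, "z": 0, "spin": 0.26, "fingers": -1}]}}

```text
time_s: 23.5
tcp_pos: [0.4627, -0.0955, 0.288]
eef_rot: [-180.0, -0.0, -87.5]
contact_force: [0.8, -0.1, -3.3]
gripper_width: 0.0175
gripper_force: 40.0
```

```bash
python3 - <<'E'
from h import *
go([.43,-.241,.262],-90)
E
```

```text
t 23.5 tcp [ 0.4627 -0.0955  0.288 ] rpy [-179.97   -0.    -87.49] F [ 0.76 -0.05 -3.3 ] w 0.0175 gf 40.0 q6 -9.8
MOVE x 0.1439 y 0.0390 z 0.0260 spin 0.0438
```

Call:
{"op": "drive_tool", "data": {"rows": [{"x": 0.028, "y": 0.006, "z": 0.002, "spin": 0.01, "fingers": -1}, {"x": 0.055, "y": 0.013, "z": 0.006, "spin": 0.02, "fingers": -1}, {"x": 0.08, "y": 0.02, "z": 0.012, "spin": 0.03, "fingers": -1}, {"x": 0.102, "y": 0.027, "z": 0.018, "spin": 0.04, "fingers": -1}, {"x": 0.12, "y": 0.032, "z": 0.023, "spin": 0.04, "fingers": -1}, {"x": 0.132, "y": 0.036, "z": 0.026, "spin": 0.04, "fingers": -1}, {"x": 0.138, "y": 0.038, "z": 0.026, "spin": 0.04, "fingers": -1}, {"x": 0.141, "y": 0.039, "z": 0.026, "spin": 0.04, "fingers": -1}, {"x": 0.141, "y": 0.039, "z": 0.026, "spin": 0.04, "fingers": -1}, {"x": 0.141, "y": 0.039, "z": 0.026, "spin": 0.04, "fingers": -1}]}}

```text
time_s: 24.75
tcp_pos: [0.4317, -0.2359, 0.2619]
eef_rot: [-180.0, 0.0, -89.6]
contact_force: [-0.1, 0.6, -4.0]
gripper_width: 0.0179
gripper_force: 40.0
```

```bash
python3 - <<'E'
from h import *
go([.48,-.246,.2525],-90)
go([.524,-.251,.2525],-90)
s=cap('scene'); cv2.imwrite('pics/f.png',cv2.resize(s['pixels'][150:300,140:270],None,fx=4,fy=4,interpolation=2)[...,::-1])
E
```

```text
t 24.75 tcp [ 0.4317 -0.2359  0.2619] rpy [-179.98    0.    -89.63] F [-0.14  0.61 -3.95] w 0.0179 gf 40.0 q6 6.1
MOVE x 0.0104 y -0.0483 z 0.0094 spin 0.0065
t 24.75 tcp [ 0.4317 -0.2359  0.2619] rpy [-179.98    0.    -89.63] F [-0.14  0.61 -3.95] w 0.0179 gf 40.0 q6 6.1
MOVE x 0.0157 y -0.0922 z 0.0094 spin 0.0065
```

View pics/f.png

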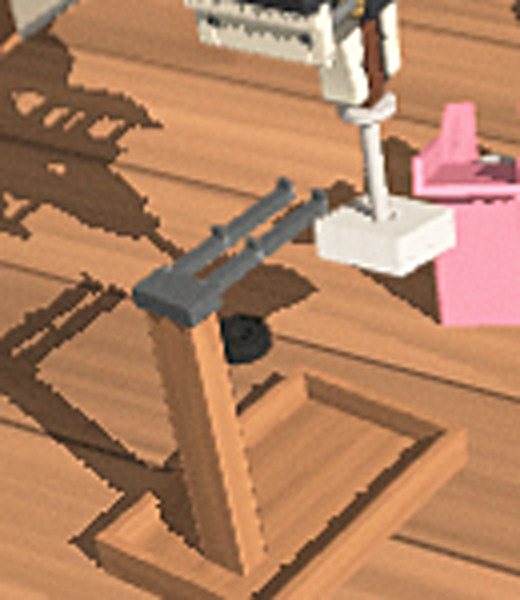

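The stack is level. The far stops are at about (210.7,195.5) and (219.5,198), the near stops at about (195,208) and (203.2,210.7), so I'll check the fork's axis from those.

```bash
python3 - <<'E'
from h import *
s=np.load('pics/s.npy',allow_pickle=True).item()
q=onz(s,[[215,196.8],[199.1,209.4]],.209); print(q, np.linalg.norm(q[0]-q[1]), np.degrees(np.arctan2(*(q[1]-q[0])[1::-1])))
print('seat',q[0]+(q[1]-q[0])*31/56)
E
```

```text
[[ 0.49445429 -0.24466025  0.209     ]
 [ 0.55080848 -0.25000526  0.209     ]] 0.05660710025588882 -5.41810801352965
seat [ 0.52565036 -0.24761909  0.209     ]
```

Call:
{"op": "drive_tool", "data": {"rows": [{"x": 0.003, "y": 0, "z": 0.005, "spin": 0, "fingers": -1}, {"x": 0.005, "y": -0.002, "z": 0.009, "spin": 0, "fingers": -1}, {"x": 0.006, "y": -0.01, "z": 0.0095, "spin": 0, "fingers": -1}, {"x": 0.007, "y": -0.021, "z": 0.0095, "spin": 0, "fingers": -1}, {"x": 0.008, "y": -0.032, "z": 0.0095, "spin": 0, "fingers": -1}, {"x": 0.009, "y": -0.041, "z": 0.0095, "spin": 0, "fingers": -1}, {"x": 0.009, "y": -0.048, "z": 0.0095, "spin": 0, "fingers": -1}, {"x": 0.009, "y": -0.048, "z": 0.0095, "spin": 0, "fingers": -1}]}}

```text
time_s: 25.8
tcp_pos: [0.4799, -0.2449, 0.2521]
eef_rot: [180.0, 0.0, -89.6]
contact_force: [0.5, 1.0, -4.6]
gripper_width: 0.0173
gripper_force: 40.0
```

Call:
{"op": "drive_tool", "data": {"rows": [{"x": 0.001, "y": -0.004, "z": 0, "spin": 0, "fingers": -1}, {"x": 0.002, "y": -0.012, "z": 0, "spin": 0, "fingers": -1}, {"x": 0.003, "y": -0.021, "z": 0, "spin": 0, "fingers": -1}, {"x": 0.004, "y": -0.031, "z": 0, "spin": 0, "fingers": -1}, {"x": 0.005, "y": -0.039, "z": 0, "spin": 0, "fingers": -1}, {"x": 0.005, "y": -0.044, "z": 0, "spin": 0, "fingers": -1}, {"x": 0.005, "y": -0.044, "z": 0, "spin": 0, "fingers": -1}]}}

```text
time_s: 26.68
tcp_pos: [0.5238, -0.2496, 0.252]
eef_rot: [180.0, 0.0, -89.6]
contact_force: [0.1, 0.4, -3.5]
gripper_width: 0.0176
gripper_force: 40.0
```

Call:
{"op": "drive_tool", "data": {"rows": [{"x": 0, "y": 0, "z": 0.002, "spin": 0, "fingers": -1}, {"x": 0, "y": 0, "z": 0.005, "spin": 0, "fingers": -1}, {"x": 0, "y": 0, "z": 0.008, "spin": 0, "fingers": -1}, {"x": 0, "y": 0, "z": 0.01, "spin": 0, "fingers": -1}, {"x": 0, "y": 0, "z": 0.0115, "spin": 0, "fingers": -1}, {"x": 0, "y": 0, "z": 0.0125, "spin": 0, "fingers": -1}, {"x": 0, "y": 0, "z": 0.0125, "spin": 0, "fingers": -1}]}}

```text
time_s: 27.55
tcp_pos: [0.5235, -0.2497, 0.2397]
eef_rot: [180.0, 0.0, -89.7]
contact_force: [0.6, 0.3, -4.9]
gripper_width: 0.018
gripper_force: 40.0
```

Call:
{"op": "drive_tool", "data": {"rows": [{"x": 0, "y": 0, "z": 0.0006, "spin": 0, "fingers": -1}, {"x": 0, "y": 0, "z": 0.0012, "spin": 0, "fingers": -1}, {"x": 0, "y": 0, "z": 0.0012, "spin": 0, "fingers": -1}]}}

```text
time_s: 27.92
tcp_pos: [0.5235, -0.2497, 0.2386]
eef_rot: [180.0, -0.0, -89.7]
contact_force: [0.3, 0.2, -4.1]
gripper_width: 0.0176
gripper_force: 40.0
```

Call:
{"op": "drive_tool", "data": {"rows": [{"x": 0, "y": 0, "z": 0.0005, "spin": 0, "fingers": -1}, {"x": 0, "y": 0, "z": 0.001, "spin": 0, "fingers": -1}, {"x": 0, "y": 0, "z": 0.001, "spin": 0, "fingers": -1}]}}

```text
time_s: 28.3
tcp_pos: [0.5236, -0.2497, 0.2385]
eef_rot: [-180.0, -0.0, -89.6]
contact_force: [-3.1, 2.6, 5.9]
gripper_width: 0.0177
gripper_force: 40.0
```

Call:
{"op": "drive_tool", "data": {"rows": [{"x": 0, "y": 0, "z": -0.0005, "spin": 0, "fingers": -1}, {"x": 0, "y": 0, "z": -0.0005, "spin": 0, "fingers": -1}], "newtons": 15}}

```text
time_s: 28.55
tcp_pos: [0.5236, -0.2497, 0.2385]
eef_rot: [-180.0, -0.0, -89.6]
contact_force: [-2.7, 3.5, 5.7]
gripper_width: 0.0179
gripper_force: 15.0
```

Call:
{"op": "drive_tool", "data": {"rows": [{"x": 0, "y": 0, "z": 0, "spin": 0, "fingers": -0.58}, {"x": 0, "y": 0, "z": 0, "spin": 0, "fingers": -0.55}, {"x": 0, "y": 0, "z": 0, "spin": 0, "fingers": -0.5}, {"x": 0, "y": 0, "z": 0, "spin": 0, "fingers": -0.4}, {"x": 0, "y": 0, "z": 0, "spin": 0, "fingers": -0.3}, {"x": 0, "y": 0, "z": 0, "spin": 0, "fingers": -0.2}, {"x": 0, "y": 0, "z": 0, "spin": 0, "fingers": -0.1}, {"x": 0, "y": 0, "z": 0, "spin": 0, "fingers": -0.1}]}}

```text
time_s: 29.55
tcp_pos: [0.5235, -0.2497, 0.2381]
eef_rot: [-180.0, -0.0, -89.7]
contact_force: [0.3, 0.3, -0.2]
gripper_width: 0.0391
gripper_force: 0.0
```

```bash
python3 - <<'E'
from h import *
go([.524,-.2495,.35],-90)
s=cap('scene'); cv2.imwrite('pics/r.png',cv2.resize(s['pixels'][140:290,140:270],None,fx=4,fy=4,interpolation=2)[...,::-1])
E
```

```text
t 29.55 tcp [ 0.5235 -0.2497  0.2381] rpy [-180.     -0.    -89.65] F [ 0.34  0.26 -0.17] w 0.0391 gf 0.0 q6 6.5
MOVE x -0.0002 y -0.0005 z -0.1119 spin 0.0060
```

View pics/r.png

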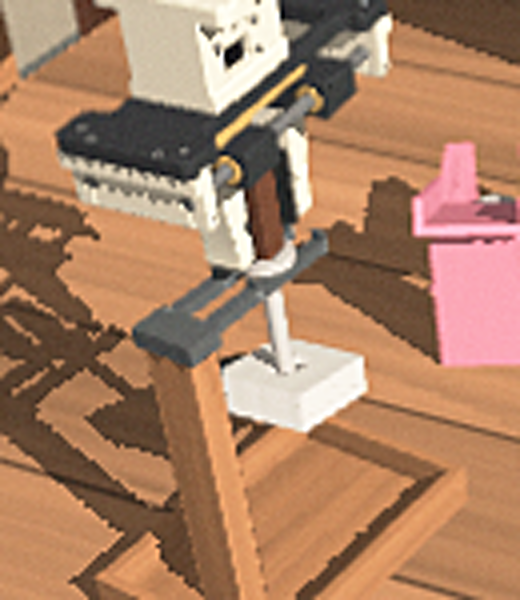

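The key hangs upright with the stack on it, and the fingers are clear on both sides of the grip. Withdrawing straight up.

Call:
{"op": "drive_tool", "data": {"rows": [{"x": 0, "y": 0, "z": -0.004, "spin": 0, "fingers": -0.1}, {"x": 0, "y": 0, "z": -0.012, "spin": 0, "fingers": -0.1}, {"x": 0, "y": 0, "z": -0.025, "spin": 0, "fingers": -0.1}, {"x": 0, "y": 0, "z": -0.04, "spin": 0, "fingers": -0.1}, {"x": 0, "y": 0, "z": -0.06, "spin": 0, "fingers": -0.1}, {"x": 0, "y": 0, "z": -0.08, "spin": 0, "fingers": -0.1}, {"x": 0, "y": 0, "z": -0.1, "spin": 0, "fingers": -0.1}, {"x": 0, "y": 0, "z": -0.11, "spin": 0, "fingers": -0.1}, {"x": 0, "y": 0, "z": -0.11, "spin": 0, "fingers": -0.1}, {"x": 0, "y": 0, "z": -0.11, "spin": 0, "fingers": -0.1}]}}

```text
time_s: 30.85
tcp_pos: [0.5232, -0.2495, 0.3473]
eef_rot: [179.9, 0.0, -89.7]
contact_force: [-0.1, 0.4, -0.7]
gripper_width: 0.0395
gripper_force: 0.0
```

```bash
python3 - <<'E'
from h import *
go([.524,-.2495,.35],-90)
for i in range(6): s=cap('scene')
s2=cap('scene'); print('motion',np.abs(s['pixels'].astype(int)-s2['pixels'])[180:290,170:260].max())
cv2.imwrite('pics/e.png',cv2.resize(s2['pixels'][140:290,140:270],None,fx=4,fy=4,interpolation=2)[...,::-1])
E
```

```text
t 30.85 tcp [ 0.5232 -0.2495  0.3473] rpy [ 1.7994e+02  3.0000e-02 -8.9660e+01] F [-0.09  0.4  -0.71] w 0.0395 gf 0.0 q6 6.5
MOVE x -0.0000 y -0.0008 z -0.0027 spin 0.0059
motion 15
```

View pics/e.png

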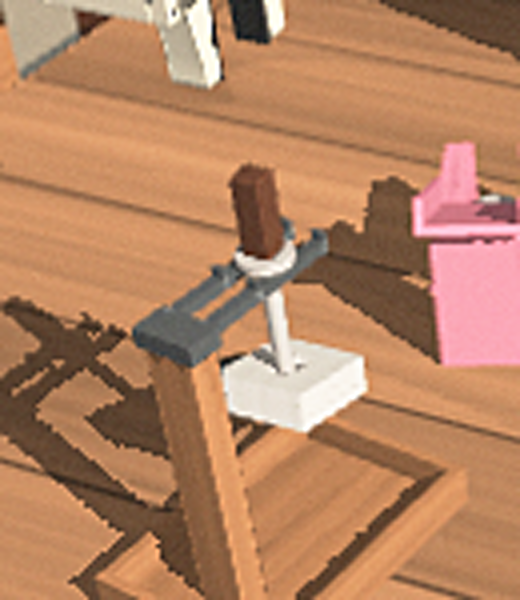

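The key hangs upright by its disc at about (268,262) in the crop. The stack is level and still, and the gripper is clear, so I'll hand in.

```bash
python3 -c "
from plant import r
print(r.close_job())"
```

```text
the job is handed in; nothing more can be done
None
```

The job is handed in: the key pressed the pad at about 8 N for a second, was turned a quarter, lifted all three plates as one stack, and now hangs upright and still in its fork, after about 31 s of robot time.

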